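# Make up the fry-station and salad-station caddies

## Robot

A 7-joint arm with a two-finger parallel gripper is mounted at the origin on a cart in front of the work surface, level with it; the furniture and walls round the work are solid. World frame = base frame: x ahead of the robot, y to its left, z up, the work surface at z = 0. Lengths are in mm, angles in rad, forces in N, time in s.
With the tool pointing down it reaches from about 400 to 875 mm from the base axis. Payload 6.5 kg.
Tool frame: the origin (TCP) lies between the finger pads; the fingertips stand tip_reach ahead of it and the grasp point (between the pads) lies 6 mm ahead of it (tip_reach is the distance from the TCP to the fingertips, in mm); y points along the fingers, z is the direction in which the jaws open and shut, and the axes are right-handed (so a half turn about y gives the same grasp; the last joint's range is limited). The gripper opens to 85 mm and grips with 20 to 120 N. Pads are 22 mm wide; open, the fingers measure 114 mm over their backs; the gripper's body (76 mm by 85 mm) begins 54 mm behind the grasp point. The pads swing forward as they close: fully open they stand 13 mm farther back than shut.
Start: joints at [1.234, 0.536, -0.004, 1.538, 0.003, 1.067, -0.071], TCP at [173.873, -626.305, 256.29] pointing down, gripper open.
Joint ranges: [-2.7, 2.7], [-0.37, 2.16], [-1.27, 1.26], [0.24, 2.4], [-1.31, 4.45], [0.19, 1.91], [-2.76, 2.76]. Speed limits (rad/s): [2.39, 2.39, 3.14, 3.14, 3.14, 3.14, 3.14].

## Interface

Orientations are given as a 3x3 rotation matrix whose columns are the frame's x, y, z axes.
In Python, from plant import goto, servo_line, move_j, move_gripper, wait, solve_ik, get_obs, camera, MotionError, finish_job, tip_reach gives the robot as it stands. Calls block until the motion is done:
- goto(position, orientation): joint-space move of the TCP to a pose.
- servo_line(position, rotation=None, v=150): straight line of the TCP; rotation=None keeps the orientation; v is the mean speed in mm/s.
- move_j(angles): joint-space move.
- move_gripper(opening, strength=None): finger opening in mm; strength is the grip in N (None keeps the last); returns when the fingers have stopped.
- wait(seconds).
- solve_ik(position, orientation): joint angles nearest the present ones, or None.
- get_obs(): the state.
- camera(name): name is "scene" or "top" or "wrist"; returns a dict with "frame" (420x560x3 uint8, blue, green, red), "camera_matrix" (3x3 intrinsics, pixels), "distortion" ([k1, k2, p1, p2, k3] as OpenCV has them; the pictures are not rectified), "world_to_cam" (4x4, takes a point from world to camera coordinates); the wrist camera has in their place "hand_eye" (4x4, takes a point from camera to tool coordinates, whose origin is the TCP and whose axes are the tool frame's). Camera axes: x right, y down, z forward; pixel columns grow to the right and rows downward; lengths in mm; the calibration is good to about 2 mm. A picture is of the moment at which its call begins: read the wrist's pose just before it. There is no depth.
A pose or a line that the arm cannot do raises MotionError and nothing moves.
- finish_job(): hands the job in, once; it reports no verdict.
The state is a dict: "time_s": time; "joint_pos": joint angles; "dq": joint speeds; "joint_torque": joint torques, N m; "tcp_pos": TCP position; "orientation": TCP orientation; "force": force on the tool from outside, world axes, zero at the start; "torque": the same for the moment, N m; "grip_width": finger opening in mm.
Only numpy, scipy, OpenCV 4.12 (cv2) and the standard library are available. Lean on these libraries where they do the work, as an engineer would, in place of code of your own. Each camera call takes 0.05 s, during which the arm holds its last target. There are 200 camera calls.

## Task

Make up the two steel station caddies before service: the fry station's long, stepped caddy gets the slim red-capped spice jar, one steel sauce cup and the wind-up timer, and the salad station's shorter, plain two-hole caddy gets the spice jar with the broad ribbed pale cap and the other sauce cup. Each jar and each cup goes down into a round deck opening of its own (either opening of its caddy will do) and stands on the caddy's floor, and the timer stands flat in the shallow round recess on the fry caddy's low step. Do not tip anything over on the way, and leave everything upright and at rest.

Things in the scene. Friction and masses are not known exactly. Their poses are not given: they have to be found in the camera images.
- fry_caddy: Fixed stepped steel caddy, 98 (x) x 272 (y) mm. Origin: footprint centre on the table, y along it, z up. Upper deck y -136..+40 mm, top 33 mm up, 4 mm sheet, two 64 mm round openings at (x,y) = (0,-91), (0,-5), floor under them 7 mm up. Low step y +40..+136, top 15 mm up, with an 82 mm round recess at (0,+88), its floor 7 mm up. Wire handle sticks out 16 mm at the -y end.
- salad_caddy: Fixed plain two-hole steel caddy, 98 (x) x 176 (y) mm, no step. Origin: footprint centre on the table, y along it, z up. Deck top 33 mm up, 4 mm sheet, two 64 mm round openings at (x,y) = (0,-43), (0,+43) mm, floor under them 7 mm up. Wire handles stick out 16 mm at both ends.
- red_cap_jar: Slim spice jar with a tall smooth red cap and a brown label: 42 mm body, 45 mm cap diameter, 106 mm high, about 0.11 kg, closed (the cap does not come off). Origin: centre of its underside; z up.
- broad_cap_jar: Spice jar with a broad ribbed pale (whitish) cap and a white and green label: 46 mm diameter, 98 mm high, about 0.11 kg, closed. Origin: centre of its underside; z up.
- sauce_cup_a: Small round stainless sauce cup, open at the top, empty, tapered: 65 mm diameter at the rim, 44 mm at the foot, 37 mm high, about 0.06 kg. Standing on a caddy floor its rim is 11 mm above the deck and its wall, about 58 mm across at the deck, clears the opening by 3 mm. Origin: centre of its underside; z up. Alike to sauce_cup_b; either may go to either caddy.
- sauce_cup_b: The second sauce cup, the same as sauce_cup_a in all respects.
- wind_up_timer: White round wind-up kitchen timer: base 66 mm diameter and 28 mm high, on it a 52 mm dial up to 40 mm, on top a knob of 28 mm diameter from 40 to 53 mm; 53 mm high in all, about 0.16 kg; the dial does not turn. Origin: centre of its underside; z up.

How it is judged (in metres and radians):
At the end, for the whole second after the job is handed in: Each jar in an opening of its caddy, one cup in the other opening of each caddy, the timer in the recess, all standing on the caddy floor (foot 4-11 mm above the table); each within 13 mm of centre along and across the caddy, upright within 0.12 rad, slower than 0.02 m/s (((x of red_cap_jar in the frame of fry_caddy between -0.013 and 0.013 m and y of red_cap_jar in the frame of fry_caddy between -0.104 and -0.078 m and z of red_cap_jar in the frame of fry_caddy between 0.004 and 0.011 m) or (x of red_cap_jar in the frame of fry_caddy between -0.013 and 0.013 m and y of red_cap_jar in the frame of fry_caddy between -0.018 and 0.008 m and z of red_cap_jar in the frame of fry_caddy between 0.004 and 0.011 m)) and ((x of broad_cap_jar in the frame of salad_caddy between -0.013 and 0.013 m and y of broad_cap_jar in the frame of salad_caddy between -0.056 and -0.03 m and z of broad_cap_jar in the frame of salad_caddy between 0.004 and 0.011 m) or (x of broad_cap_jar in the frame of salad_caddy between -0.013 and 0.013 m and y of broad_cap_jar in the frame of salad_caddy between 0.03 and 0.056 m and z of broad_cap_jar in the frame of salad_caddy between 0.004 and 0.011 m)) and ((((x of sauce_cup_a in the frame of fry_caddy between -0.013 and 0.013 m and y of sauce_cup_a in the frame of fry_caddy between -0.104 and -0.078 m and z of sauce_cup_a in the frame of fry_caddy between 0.004 and 0.011 m) or (x of sauce_cup_a in the frame of fry_caddy between -0.013 and 0.013 m and y of sauce_cup_a in the frame of fry_caddy between -0.018 and 0.008 m and z of sauce_cup_a in the frame of fry_caddy between 0.004 and 0.011 m)) and ((x of sauce_cup_b in the frame of salad_caddy between -0.013 and 0.013 m and y of sauce_cup_b in the frame of salad_caddy between -0.056 and -0.03 m and z of sauce_cup_b in the frame of salad_caddy between 0.004 and 0.011 m) or (x of sauce_cup_b in the frame of salad_caddy between -0.013 and 0.013 m and y of sauce_cup_b in the frame of salad_caddy between 0.03 and 0.056 m and z of sauce_cup_b in the frame of salad_caddy between 0.004 and 0.011 m))) or (((x of sauce_cup_a in the frame of salad_caddy between -0.013 and 0.013 m and y of sauce_cup_a in the frame of salad_caddy between -0.056 and -0.03 m and z of sauce_cup_a in the frame of salad_caddy between 0.004 and 0.011 m) or (x of sauce_cup_a in the frame of salad_caddy between -0.013 and 0.013 m and y of sauce_cup_a in the frame of salad_caddy between 0.03 and 0.056 m and z of sauce_cup_a in the frame of salad_caddy between 0.004 and 0.011 m)) and ((x of sauce_cup_b in the frame of fry_caddy between -0.013 and 0.013 m and y of sauce_cup_b in the frame of fry_caddy between -0.104 and -0.078 m and z of sauce_cup_b in the frame of fry_caddy between 0.004 and 0.011 m) or (x of sauce_cup_b in the frame of fry_caddy between -0.013 and 0.013 m and y of sauce_cup_b in the frame of fry_caddy between -0.018 and 0.008 m and z of sauce_cup_b in the frame of fry_caddy between 0.004 and 0.011 m)))) and x of wind_up_timer in the frame of fry_caddy between -0.013 and 0.013 m and y of wind_up_timer in the frame of fry_caddy between 0.075 and 0.101 m and z of wind_up_timer in the frame of fry_caddy between 0.004 and 0.011 m and angle between each of red_cap_jar, broad_cap_jar, sauce_cup_a, sauce_cup_b, wind_up_timer's own z axis and vertical below 0.12 rad and linear speed of each of red_cap_jar, broad_cap_jar, sauce_cup_a, sauce_cup_b, wind_up_timer below 0.02 m/s); the robot touches nothing.
It fails at once if a jar, a cup or the timer is tipped over (more than 0.8 rad from upright) (angle between any of red_cap_jar, broad_cap_jar, sauce_cup_a, sauce_cup_b, wind_up_timer's own z axis and vertical above 0.8 rad).
It also fails if it takes over 112 s, if anything falls off the work surface, if the arm or the gripper's body presses on something with over 40 N, if the wrist force passes 120 N, or if a joint passes its speed limit or range.

## Working session

There is one attempt and no reset: what is moved stays moved. The work goes in short steps, each a Python script; the robot and the scene stay as the last script left them, time stands still between calls to the robot, and variables do not carry over. Pictures are saved under pics/ and viewed, about 12 in all and at most 16, crops included, and the job is handed in when it is done.

```bash
ls; mkdir -p pics; python3 - <<'E'
from plant import *
import cv2,numpy as np
print(get_obs()); print(tip_reach)
for n in("scene","top","wrist"):
    c=camera(n); cv2.imwrite(f"pics/{n}0.png",c["frame"]); np.savez(f"pics/{n}0.npz",**{k:np.array(v) for k,v in c.items()})
    print(n,[ (k,np.round(v,3).tolist()) for k,v in c.items() if k!="frame"])
t=cv2.imread("pics/top0.png");s=cv2.imread("pics/scene0.png")
E
```

```text
pics
{'time_s': 0.0, 'joint_pos': array([ 1.23381288,  0.53722851, -0.0044086 ,  1.53889476,  0.00260629,
        1.06726241, -0.07119235]), 'dq': array([ 1.97425834e-03, -4.39100016e-04, -3.81002708e-04,  2.23824832e-03,
        2.34637891e-05,  1.81185092e-04,  1.17151811e-03]), 'joint_torque': array([-3.34904180e-04, -5.83407390e+01,  1.04853541e+00, -2.59111011e+01,
        1.23386286e-02,  9.42374580e-03,  3.65509641e-05]), 'tcp_pos': array([ 173.67285834, -625.75149208,  255.3644928 ]), 'orientation': array([[-9.63546367e-01, -6.22489076e-04,  2.67540670e-01],
       [-2.67541351e-01,  1.67561870e-03, -9.63544922e-01],
       [ 1.51500039e-04, -9.99998402e-01, -1.78107788e-03]]), 'force': array([-0.46996567,  0.04355694,  1.4990835 ]), 'torque': array([ 0.02068087, -0.01399592,  0.01706129]), 'grip_width': 85.46542976772173}
25.0
scene [('camera_matrix', [[498.086, 0.0, 275.726], [0.0, 498.086, 201.547], [0.0, 0.0, 1.0]]), ('distortion', [-0.021, 0.0, 0.0, 0.0, 0.0]), ('world_to_cam', [[0.669, -0.743, -0.0, -345.299], [-0.361, -0.324, -0.875, 228.804], [0.65, 0.585, -0.485, 584.742], [0.0, 0.0, 0.0, 1.0]])]
top [('camera_matrix', [[447.173, 0.0, 272.895], [0.0, 447.173, 209.45], [0.0, 0.0, 1.0]]), ('distortion', [0.021, 0.0, 0.0, 0.0, 0.0]), ('world_to_cam', [[-0.001, -0.999, 0.033, -18.17], [-0.997, -0.001, -0.074, 513.45], [0.074, -0.033, -0.997, 880.562], [0.0, 0.0, 0.0, 1.0]])]
wrist [('camera_matrix', [[315.165, 0.0, 279.668], [0.0, 315.165, 203.33], [0.0, 0.0, 1.0]]), ('distortion', [-0.058, 0.0, 0.0, 0.0, 0.0]), ('hand_eye', [[0.001, 0.947, 0.32, -81.828], [-0.001, -0.32, 0.947, -117.423], [1.0, -0.002, 0.0, -0.466], [0.0, 0.0, 0.0, 1.0]])]
```

View pics/top0.png

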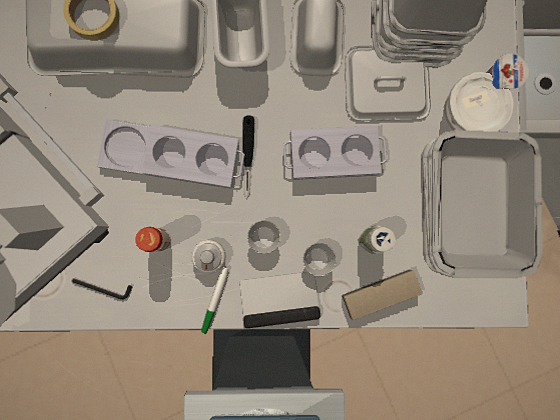

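View pics/scene0.png

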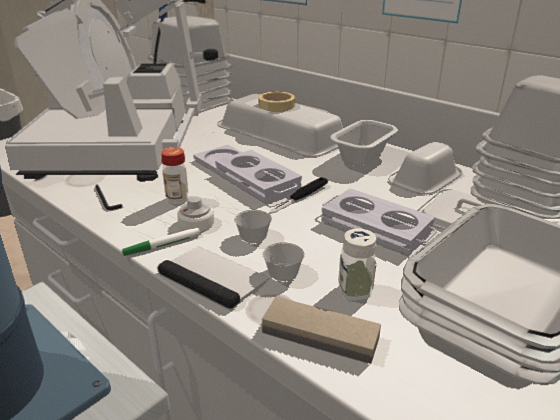

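The top view shows the fry caddy's recess at about (125,146) and its openings at (171,152) and (213,158). The salad openings are at (315,152) and (358,149). The loose items are the red cap at (150,239), timer (207,257), cups (264,235) and (319,258), and pale cap (381,238). A marker lies beside the timer at (215,295).

```bash
cat > h.py <<'E'
import numpy as np, cv2
from plant import *
def R(a): # tool down, jaw axis at world angle a
    c,s=np.cos(a),np.sin(a); return np.array([[s,0,c],[-c,0,s],[0,-1,0.]])
def pose(c,o=None):
    """camera-to-world rotation and centre"""
    if "hand_eye" in c:
        T=np.eye(4);T[:3,:3]=o["orientation"];T[:3,3]=o["tcp_pos"]; M=T@np.array(c["hand_eye"])
    else: M=np.linalg.inv(np.array(c["world_to_cam"]))
    return M
def ray(c,M,px,z):
    """pixels -> world points on plane z"""
    p=cv2.undistortPoints(np.float64(px).reshape(-1,1,2),np.array(c["camera_matrix"]),np.array(c["distortion"])).reshape(-1,2)
    d=np.c_[p,np.ones(len(p))]@M[:3,:3].T; t=(z-M[2,3])/d[:,2]
    return M[:3,3]+d*t[:,None]
def proj(c,M,P):
    W=np.linalg.inv(M); r,_=cv2.Rodrigues(W[:3,:3])
    return cv2.projectPoints(np.float64(P).reshape(-1,1,3),r,W[:3,3],np.array(c["camera_matrix"]),np.array(c["distortion"]))[0].reshape(-1,2)
def snap(n,name):
    o=get_obs(); c=camera(n); M=pose(c,o); cv2.imwrite(f"pics/{name}.png",c["frame"]); np.savez(f"pics/{name}.npz",M=M,**{k:np.array(v) for k,v in c.items()}); return c,M
def load(name):
    c=dict(np.load(f"pics/{name}.npz")); return c,c.get("M",None)
E
cat > p.py <<'E'
from h import *
c,_=load("top0"); M=pose(c); s,_=load("scene0"); Ms=pose(s)
for n,px,z in [("rec",(125,146),15),("f2",(171,152),33),("f1",(213,158),33),("s2",(315,152),33),("s1",(358,149),33),("red",(150,239),106),("timer",(207,257),53),("cupA",(264,235),37),("cupB",(319,258),37),("broad",(381,238),98),("pen",(226,268),10),("pen",(205,330),10)]:
    P=ray(c,M,[px],z)[0]; print(n,P.round(0),"r",np.hypot(*P[:2]).round(),"scene px",proj(s,Ms,P)[0].round())
E
python3 p.py
python3 - <<'E'
from h import *
for p in [(560,100,300),(560,-100,300),(560,0,330)]:
  for a in (0,np.pi,np.pi/2,-np.pi/2):
    print(p,a,solve_ik(p,R(a)))
E
```

```text
rec [642. 280.  15.] r 700.0 scene px [222. 156.]
f2 [626. 184.  33.] r 653.0 scene px [247. 162.]
f1 [615. 101.  33.] r 623.0 scene px [271. 175.]
s2 [ 628. -102.   33.] r 636.0 scene px [358. 205.]
s1 [ 635. -189.   33.] r 662.0 scene px [401. 220.]
red [454. 205. 106.] r 498.0 scene px [174. 152.]
timer [420. 109.  53.] r 434.0 scene px [195. 199.]
cupA [462.  -0.  37.] r 462.0 scene px [255. 219.]
cupB [ 417. -108.   37.] r 430.0 scene px [285. 254.]
broad [ 455. -214.   98.] r 503.0 scene px [359. 236.]
pen [396.  76.  10.] r 403.0 scene px [199. 231.]
pen [275. 116.  10.] r 298.0 scene px [127. 252.]
(560, 100, 300) 0 [ 0.35335598  0.47626718 -0.82517465  1.67563175  0.37675857  1.15674007
 -0.57073412]
(560, 100, 300) 3.141592653589793 [ 0.49835827  0.57396666 -1.07125888  1.66833796  0.53162689  1.22320223
  2.44770147]
(560, 100, 300) 1.5707963267948966 [ 0.51522171  0.59041885 -1.10426306  1.66754266  0.55461893  1.23504852
  0.85888297]
(560, 100, 300) -1.5707963267948966 [ 0.25871251  0.43666595 -0.68419996  1.68077471  0.29980864  1.13160275
 -2.07926555]
(560, -100, 300
[... 221 characters left out ...]
00, 300) 1.5707963267948966 [ 0.69074033  0.46860053 -0.80055363  1.67648373  0.36275935  1.1517996
  1.36475347]
(560, -100, 300) -1.5707963267948966 [ 0.34455553  0.37339857 -0.31934136  1.69646891  0.12935992  1.09244842
 -1.58471465]
(560, 0, 330) 0 [ 0.42534264  0.38357898 -0.65850279  1.66691674  0.2505991   1.17707977
 -0.29490764]
(560, 0, 330) 3.141592653589793 [ 0.68850817  0.51761036 -1.07036486  1.6534965   0.47391393  1.25730365
  2.66411889]
(560, 0, 330) 1.5707963267948966 [ 0.61429743  0.46469634 -0.94132831  1.65703742  0.39540923  1.22403555
  1.15702102]
(560, 0, 330) -1.5707963267948966 [ 0.31687022  0.35548427 -0.5104732   1.67303407  0.18642238  1.16171518
 -1.81223229]
```

The scene-view reprojections agree with the picks, so I'm setting out. First come two wider wrist looks.

```bash
python3 - <<'E'
from h import *
for n,p in (("w1",(530,-60,300)),("w2",(530,160,300))):
    goto(p,R(0)); wait(.3); c,M=snap("wrist",n); print(get_obs()["time_s"],get_obs()["tcp_pos"],get_obs()["joint_pos"].round(2))
cv2.imwrite("pics/w12.png",cv2.resize(np.hstack([cv2.imread("pics/w1.png"),cv2.imread("pics/w2.png")]),(800,300)))
E
```

```text
2.8833 [529.98744967 -60.17918492 299.96733534] [ 0.51  0.35 -0.6   1.77  0.22  1.09 -0.17]
4.1167 [530.2567845  159.07200636 299.985322  ] [ 0.15  0.4  -0.67  1.72  0.28  1.11 -0.61]
```

View pics/w1.png

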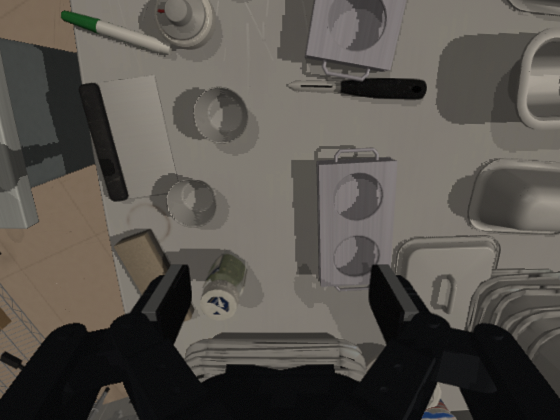

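View pics/w2.png

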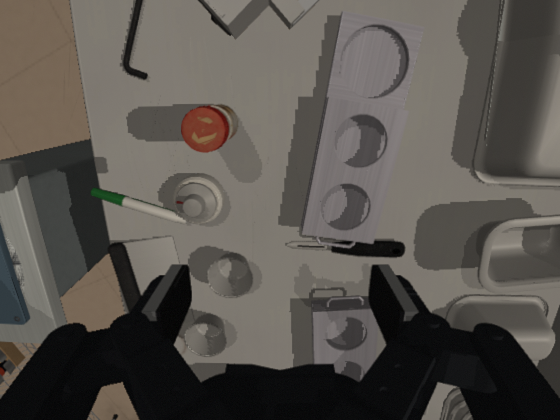

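w1 shows the cup rims at about (221,114) and (191,201), the pale cap at (217,302) and the salad caddy at x 319-396. w2 shows the red cap at (205,130), the timer knob at (192,206) and the fry caddy with holes at (375,60), (360,140) and (345,205). Next I'm overlaying the estimated geometry to check it.

```bash
cat > ov.py <<'E'
from h import *
def circ(x,y,z,r): t=np.linspace(0,2*np.pi,60); return np.c_[x+r*np.cos(t),y+r*np.sin(t),0*t+z]
def loc(o,yaw,P): c,s=np.cos(yaw),np.sin(yaw); P=np.atleast_2d(np.float64(P)); return np.c_[o[0]+c*P[:,0]-s*P[:,1],o[1]+s*P[:,0]+c*P[:,1],P[:,2]]
def rect(y0,y1,z): return [(-49,y0,z),(49,y0,z),(49,y1,z),(-49,y1,z),(-49,y0,z)]
def shapes(fo,fy,so,sy,ob):
    L=[loc(fo,fy,rect(-136,40,33)),loc(fo,fy,rect(40,136,15))]+[loc(fo,fy,circ(0,y,33,32)) for y in(-91,-5)]+[loc(fo,fy,circ(0,88,15,41))]
    L+=[loc(so,sy,rect(-88,88,33))]+[loc(so,sy,circ(0,y,33,32)) for y in(-43,43)]
    for (x,y),z,r in ob: L.append(circ(x,y,z,r))
    return L
def draw(name,L,box,k):
    c,M=load(name); M=pose(c) if M is None else M
    x0,y0,x1,y1=box; im=cv2.resize(c["frame"][y0:y1,x0:x1],None,fx=k,fy=k,interpolation=cv2.INTER_CUBIC)
    im=np.clip(im*1.4,0,255).astype(np.uint8)
    for P in L: cv2.polylines(im,[np.int32(((proj(c,M,P)+.5-(x0,y0))*k))],False,(0,255,0),1)
    return im
E
cat > q.py <<'E'
from ov import *
w1,M1=load("w1");w2,M2=load("w2")
pk={"red":[(w2,M2,(205,130),106,22.5)],"timer":[(w2,M2,(192,206),53,14)],"cupA":[(w1,M1,(221,114),37,32.5),(w2,M2,(230,274),37,32.5)],"cupB":[(w1,M1,(191,201),37,32.5),(w2,M2,(205,335),37,32.5)],"broad":[(w1,M1,(217,302),98,23)]}
ob=[]
for n,l in pk.items():
    Ps=[ray(c,M,[p],z)[0,:2] for c,M,p,z,r in l]; print(n,np.round(Ps,1).tolist()); ob.append((Ps[0],l[0][3],l[0][4]))
L=shapes((628,191),-.15,(631.5,-145.5),.08,ob)
a=draw("w2",L,(170,0,440,260),2.2);b=draw("w1",L,(150,80,420,340),2.2)
cv2.imwrite("pics/ov1.png",a);cv2.imwrite("pics/ov2.png",b)
E
python3 q.py
```

```text
red [[457.3, 211.4]]
timer [[421.8, 114.7]]
cupA [[461.0, 3.9], [460.4, 9.2]]
cupB [[416.2, -103.2], [416.2, -97.1]]
broad [[453.4, -211.6]]
```

View pics/ov1.png

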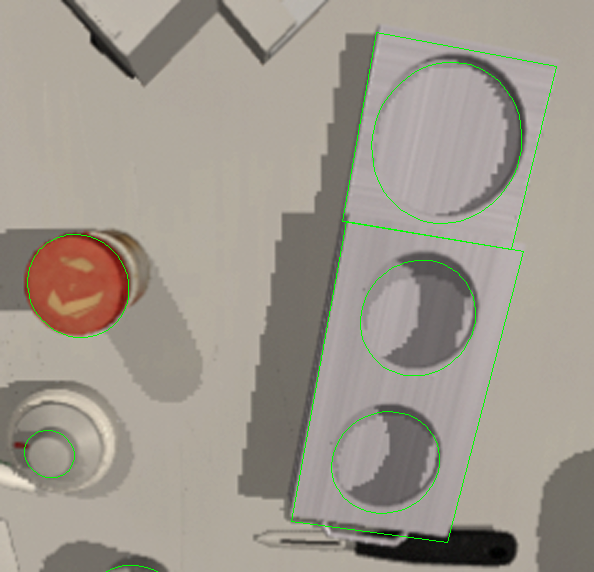

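View pics/ov2.png

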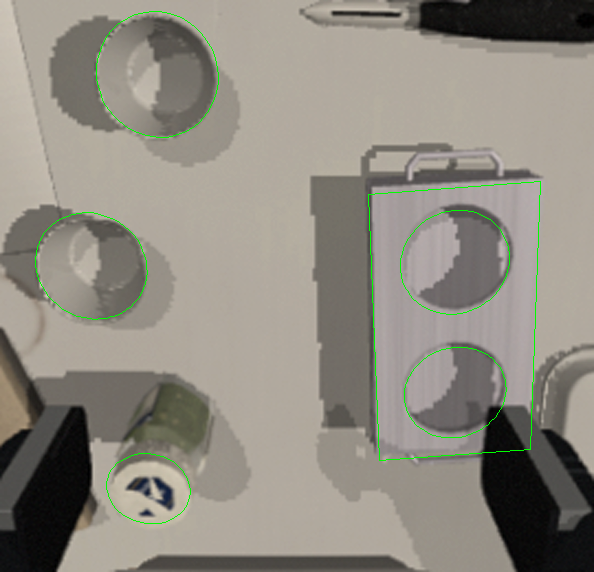

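The overlays fit to within a few mm, though the two wrist looks differ by about 5 mm in y. I'll take matched close-ups so that any bias cancels between pick and place. The timer and recess get the tool turned half round, which keeps the camera away from the slicer.

```bash
cat > tour.py <<'E'
from ov import *
fo,fy,so,sy=(628,192),-.15,(631.5,-145),.08
T={"timer":((421,112),53,np.pi),"rec":(loc(fo,fy,(0,88,0))[0,:2],15,np.pi),
"f2":(loc(fo,fy,(0,-5,0))[0,:2],33,0),"red":((456,208),106,0),
"f1":(loc(fo,fy,(0,-91,0))[0,:2],33,0),"cupA":((461,4),37,0),"s2":(loc(so,sy,(0,43,0))[0,:2],33,0),"cupB":((416,-103),37,0),"broad":((454,-212),98,0),"s1":(loc(so,sy,(0,-43,0))[0,:2],33,0)}
rad=dict(timer=14,rec=41,f1=32,f2=32,s1=32,s2=32,red=22.5,broad=23,cupA=32.5,cupB=32.5)
E
python3 - <<'E'
from tour import *
for n,(p,z,a) in T.items():
    try: goto((*p,z+165),R(a))
    except MotionError as e: print(n,e); continue
    wait(.25); snap("wrist","c_"+n); print(n,np.round(p),get_obs()["time_s"],get_obs()["joint_pos"].round(2)[[2,6]])
tiles=[]
for n,(p,z,a) in T.items():
    try: c,M=load("c_"+n)
    except Exception: continue
    u=proj(c,M,(*p,z))[0]; x0,y0=np.int32(u-60)
    t=draw("c_"+n,[circ(*p,z,rad[n])],(x0,y0,x0+120,y0+120),2.2); t=cv2.resize(t,(264,264))
    cv2.putText(t,f"{n} {x0},{y0}",(2,12),0,.45,(0,0,255),1); tiles.append(t)
    print(n,u)
while len(tiles)<12: tiles.append(np.zeros_like(tiles[0]))
cv2.imwrite("pics/m1.png",np.vstack([np.hstack(tiles[:3]),np.hstack(tiles[3:6])]));cv2.imwrite("pics/m2.png",np.vstack([np.hstack(tiles[6:9]),np.hstack(tiles[9:12])]))
E
```

```text
timer [421 112] 6.9167 [-1.06  2.34]
rec [641. 279.] 8.3 [-0.85  2.22]
f2 [627. 187.] 10.8833 [-0.2  -0.46]
red [456 208] 11.9583 [-0.26 -0.6 ]
f1 [614. 102.] 13.0917 [-0.16 -0.32]
cupA [461   4] 14.15 [-0.17 -0.18]
s2 [ 628. -102.] 15.2583 [-0.1   0.04]
cupB [ 416 -103] 16.4167 [-0.12  0.09]
broad [ 454 -212] 17.3 [-0.06  0.33]
s1 [ 635. -188.] 18.4 [-0.09  0.17]
timer [279.27696054 190.0203248 ]
rec [279.55425053 190.84279992]
f2 [280.42202961 190.20203664]
red [279.66356851 189.93927953]
f1 [280.62696074 191.49707371]
cupA [279.37425281 190.90464897]
s2 [280.91367095 191.23383274]
cupB [279.09566129 190.27162593]
broad [280.85632717 191.63193309]
s1 [280.80142843 188.6832172 ]
```

View pics/m1.png

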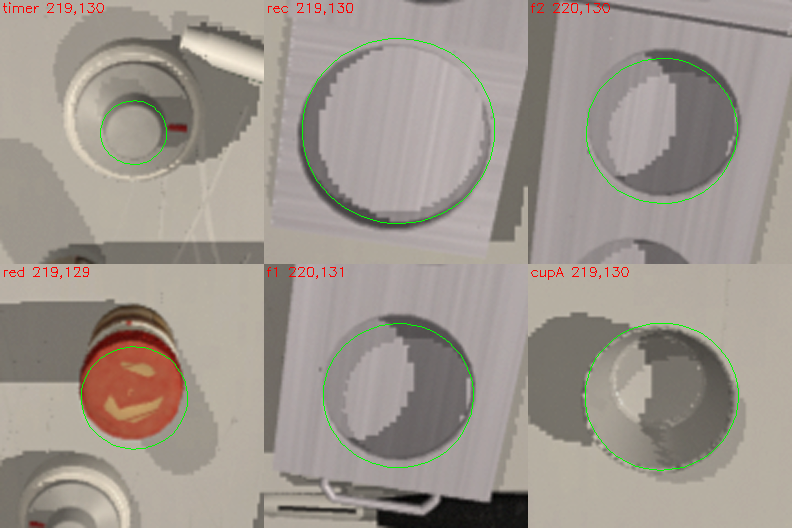

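View pics/m2.png

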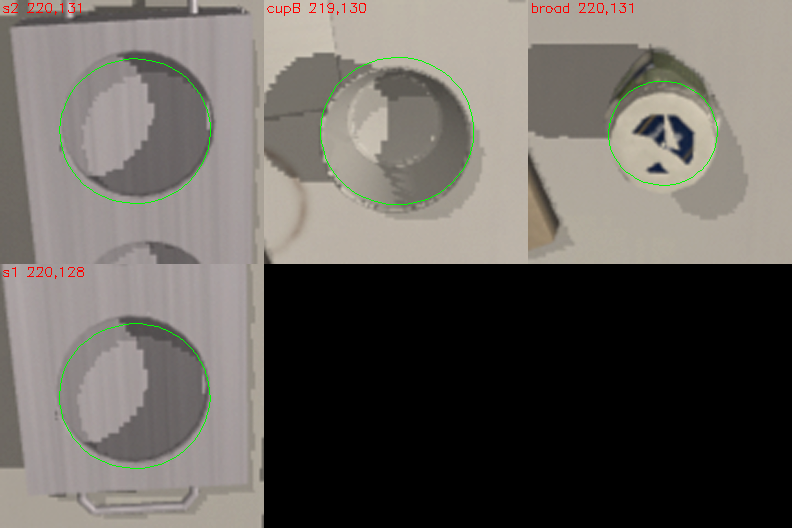

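All ten are found. The green circles need these pixel offsets at native scale: rec (-.5,+2), f2 (.5,-3.2), red (-.5,-3.6), f1 (0,-3.4), cupA (0,+1.5), s2 (0,-3.2), cupB (0,+4), broad (0,+1), s1 (0,-2.4), timer about 0. The open fingertips in w1, at about (188,268), put the open reach near 12 mm, so `tip_reach` is the closed value.

```bash
cat > fin.py <<'E'
from tour import *
off=dict(timer=(0,-.3),rec=(-.5,2),f2=(.5,-3.2),red=(-.5,-3.6),f1=(0,-3.4),cupA=(0,1.5),s2=(0,-3.2),cupB=(0,4),broad=(0,1),s1=(0,-2.4))
P={}
for n,(p,z,a) in T.items():
    c,M=load("c_"+n); P[n]=ray(c,M,[proj(c,M,(*p,z))[0]+off[n]],z)[0,:2]
def pick(n,z,a,lift,grip=40):
    x,y=P[n]; goto((x,y,z+80),R(a)); servo_line((x,y,z),v=150); move_gripper(0,grip)
    o=get_obs(); print(n,"grip",o["grip_width"].round(1),"tcp",o["tcp_pos"].round(1)); servo_line((x,y,z+lift),v=200)
    wait(.1); o=get_obs(); print("lifted",o["grip_width"].round(1),"F",o["force"].round(1))
def place(s,z,a,lift,up=80):
    x,y=P[s]; goto((x,y,z+lift),R(a)); servo_line((x,y,z+25),v=200); servo_line((x,y,z),v=60); wait(.1)
    o=get_obs(); print(s,"down F",o["force"].round(1),o["tcp_pos"].round(1)); move_gripper(85); servo_line((x,y,z+up),v=200); print("t",get_obs()["time_s"])
E
python3 - <<'E'
from fin import *
for n in P: print(n,P[n].round(1))
print("f",np.linalg.norm(P["f1"]-P["f2"]),"s",np.linalg.norm(P["s1"]-P["s2"]),"rec-f2 (93)",np.linalg.norm(P["rec"]-P["f2"]))
pick("timer",31.5,np.pi,130)
snap("wrist","g_timer"); cv2.imwrite("pics/g_timer.png",cv2.imread("pics/g_timer.png")[100:,120:440])
E
```

```text
timer [421.  111.7]
rec [641.6 281. ]
f2 [627.7 190.2]
red [455.5 211.5]
f1 [614.4 105.3]
cupA [461.    2.5]
s2 [628.1 -99. ]
cupB [ 416.  -106.9]
broad [ 454. -213.]
s1 [ 634.9 -185.5]
f 85.8601383150441 s 86.77954894643665 rec-f2 (93) 91.86884994667398Traceback (most recent call last):
  File "<stdin>", line 4, in <module>
  File "fin.py", line 8, in pick
    o=get_obs(); print(n,"grip",o["grip_width"].round(1),"tcp",o["tcp_pos"].round(1)); servo_line((x,y,z+lift),v=200)
                                ^^^^^^^^^^^^^^^^^^^^^
AttributeError: 'float' object has no attribute 'round'
```

Spacing checks out: 85.9 and 86.8 against 86, and 91.9 against 93. Only a print failed, and the timer is gripped, so I'm continuing.

```bash
sed -i 's/o\["grip_width"\].round(1)/round(float(o["grip_width"]),1)/g' fin.py
python3 - <<'E'
from fin import *
o=get_obs(); print(o["grip_width"],o["tcp_pos"].round(1),o["force"].round(1),o["time_s"])
x,y=P["timer"]; servo_line((x,y,161.5),v=200); wait(.1); o=get_obs(); print(o["grip_width"],o["force"].round(1))
snap("wrist","g_timer"); cv2.imwrite("pics/g_timer.png",cv2.imread("pics/g_timer.png")[100:,120:440])
E
```

```text
64.24379047168092 [421.8 111.8  32.6] [-1.2 -0.6  6.8] 21.1667
64.32358769146128 [-0.2 -0.3 -0.8]
```

View pics/g_timer.png

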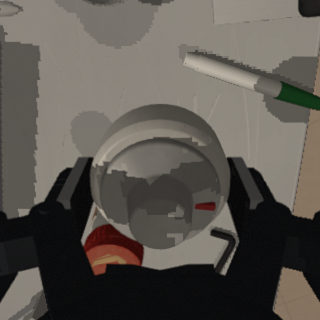

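The timer is held level between the pads, with the knob at (160,210) in the crop. Placing it now, then picking the red jar.

```bash
python3 - <<'E'
from fin import *
place("rec",39.5,np.pi-.15,122)
pick("red",99,0,150)
place("f1",99+8,-.15,142)
pick("cupA",49,0,120)
snap("wrist","g_cup")
a=cv2.imread("pics/g_cup.png"); b=snap("top","top1")[0]["frame"]
cv2.imwrite("pics/m3.png",np.hstack([a[100:400,120:440],cv2.resize(b[100:300,80:400],(480,300))]))
E
```

```text
rec down F [-0.8 -0.2 -2. ] [641.5 280.9  39.1]
t 25.3833
red grip 43.9 tcp [456.  211.8  99.9]
lifted 43.5 F [-0.2 -0.2 -0.7]
f1 down F [-0.7 -0.2  1.2] [614.1 105.4 106.7]
t 33.0333
cupA grip 61.6 tcp [462.    2.6  50.6]
lifted 61.2 F [-0.   0.5 -0.9]
```

View pics/m3.png

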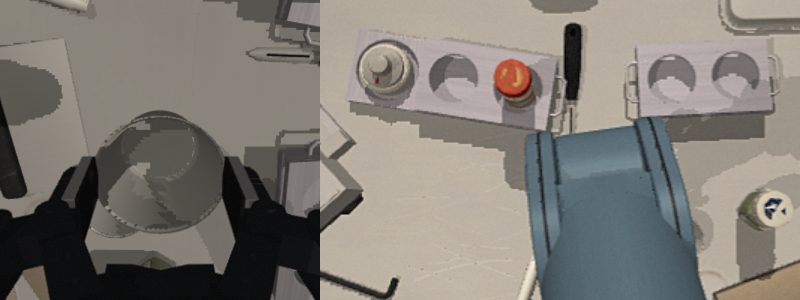

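The timer is in its recess and the red jar is in the fry caddy's end hole. The cup is held and looks level. Placing it and carrying on with the rest.

```bash
python3 - <<'E'
from fin import *
place("f2",49+8,-.15,110)
c,M=snap("wrist","p_f2")
pick("cupB",49,0,120)
place("s2",49+8,.08,110)
snap("wrist","p_s2")
a=cv2.imread("pics/p_f2.png");b=cv2.imread("pics/p_s2.png")
cv2.imwrite("pics/m4.png",np.hstack([a[60:400,100:460],b[60:400,100:460]]))
E
```

```text
f2 down F [-2.6 -0.5  8.3] [627.5 190.2  57.5]
t 38.9667
cupB grip 61.2 tcp [ 416.9 -107.    50.4]
lifted 61.3 F [-0.2 -2.  -0.8]
s2 down F [-2.8 -0.1  7.7] [627.7 -99.   57.3]
t 45.3
```

View pics/m4.png

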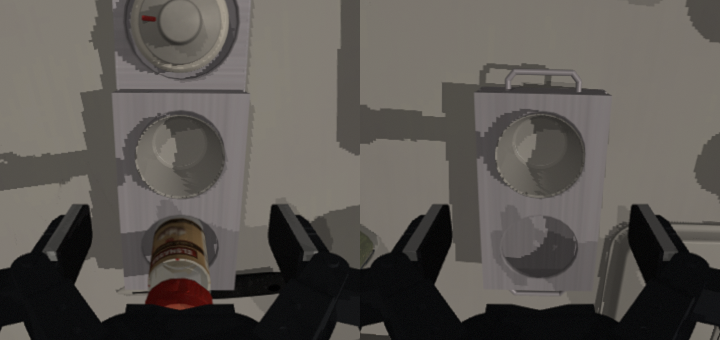

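Both cups sit centred in their holes, the timer sits in the recess and the red jar stands in its hole. The broad jar is next, followed by a final check.

```bash
python3 - <<'E'
from fin import *
pick("broad",91,0,150)
place("s1",91+8,.08,142,up=150)
goto((480,-20,330),R(0)); wait(.4)
f=snap("top","top2")[0]["frame"]; g=snap("scene","scene2")[0]["frame"]
cv2.imwrite("pics/m5.png",np.vstack([cv2.resize(f[100:220,80:400],(800,300)),cv2.resize(g[120:270,150:550],(800,300))]))
print(get_obs()["time_s"],get_obs()["force"])
E
```

```text
broad grip 47.2 tcp [ 454.8 -213.3   92.3]
lifted 47.0 F [ 0.6 -0.8 -1.8]
s1 down F [-3.2  0.5  7.6] [ 634.9 -185.5   99.5]
t 51.8667
53.3167 [ 0.49253403 -0.83661618  0.35233661]
```

View pics/m5.png

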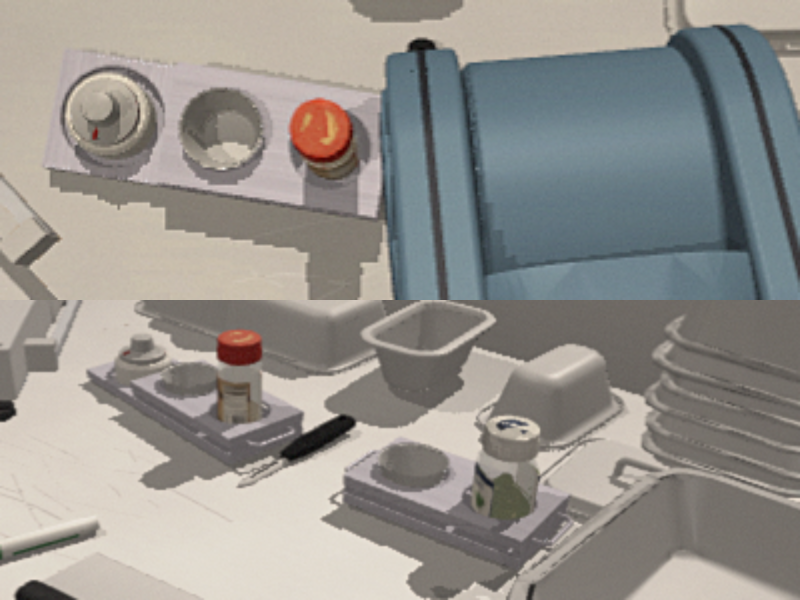

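All five are upright and seated. The radial slack in each opening (11 mm or less) is under the 13 mm tolerance, so being seated means being within limits.

```bash
python3 -c "
from plant import *
print(finish_job())"
```

```text
the job is handed in; nothing more can be done
None
```

Both caddies are made up, and I handed the job in at about 53 s on the robot's clock; `finish_job()` reports no verdict.

- **Fry caddy:** the timer is in the step recess, one sauce cup is in the middle hole, and the red-capped jar is in the hole at the handle end.
- **Salad caddy:** the other sauce cup is in the hole nearer the fry caddy, and the broad-capped jar is in the other hole.

**Last checks:** the final top and scene pictures show all five items upright and seated in their openings, with the arm well clear. Contact forces, read just after each item was set down, were at most about 9 N. I did not measure the final positions numerically. I relied on the openings' slack being no more than 11 mm against the 13 mm tolerance. In the last top view the arm hid the salad caddy, so that one rests on the scene view, plus a close wrist view for its cup.

**Disagreements:**
- The early wide wrist looks differed by about 5 mm along y. I avoided this by taking close-ups with the same camera geometry for each pick and its place; the measured hole spacings then came out within about 1 mm of the given sizes.
- The cups gripped about 2 mm narrower than expected, but both seated properly.

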